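Find the loose bearing bolt and hold its cap open

TASK

One of the three bearing bolts on this lathe spindle unit has come loose: tap the bolt heads from above, one after another, until you find the one that sinks. Then lift the hinged cap directly behind that bolt by its knob and keep holding it at least 45 degrees open so that the bearing can be seen to; finish while still holding it. Leave the other two caps shut and everything else on the bench where it is.

Things in the scene. Friction and masses are not known exactly. Their poses are not given: they have to be found in the camera images.
- spindle_unit: grey cast spindle unit of a wood lathe, fixed to the bench, 170 mm deep (its x), 360 mm long (its y), flat top 60 mm above the bench; origin under its centre; its -x side faces the robot, its +y points to the robot's left. On its top are three equal stations 110 mm apart along its y (left, middle, right as the robot sees them), each a bolt near the front edge and, behind it, a hinged cap
- head_left (a point): centre of the top of the left bolt's hexagon head (24 mm across), 79 mm above the bench and 14 mm above the 42 mm wide boss round it; the bolt stands 52 mm in front of the unit's middle line
- bolt_left (a joint): how far the left bolt has sunk, m: 0 at the start. A tight bolt stays within 1.5 mm under a tap of up to 25 N; the one loose bolt sinks 8 mm under about 3 N and stays down. Which of the three is loose cannot be seen and changes from start to start
- knob_left (a point): centre of the left cap's knob: a short black roller 20 mm in diameter and 16 mm long, its axis along the unit's y, on a 10 x 7 mm stem; when shut it is 98 mm above the bench, 32 mm above the cap's plate, and 69 mm behind the bolt. Its two flat ends (16 mm apart, along the unit's y) can be pinched from above, with the gripper staying upright while the knob turns between the pads
- hinge_left (a point): middle of the left cap's hinge line, which runs along the unit's y; the knob's centre lies 55 mm in front of it (unit -x) and 34 mm higher when the cap is shut
- cap_left (a joint): opening angle of the left cap, rad: 0 shut, grows as its front edge (nearest the bolt) rises and swings back; stops at 1.4. Aluminium plate 70 x 66 x 5 mm, 120 g (varies), with a weak spring: about 2 N at the knob opens it and it falls shut when let go
- head_middle (a point): centre of the top of the middle bolt's hexagon head (24 mm across), 79 mm above the bench and 14 mm above the 42 mm wide boss round it; the bolt stands 52 mm in front of the unit's middle line
- bolt_middle (a joint): how far the middle bolt has sunk, m: 0 at the start. A tight bolt stays within 1.5 mm under a tap of up to 25 N; the one loose bolt sinks 8 mm under about 3 N and stays down. Which of the three is loose cannot be seen and changes from start to start
- knob_middle (a point): centre of the middle cap's knob: a short black roller 20 mm in diameter and 16 mm long, its axis along the unit's y, on a 10 x 7 mm stem; when shut it is 98 mm above the bench, 32 mm above the cap's plate, and 69 mm behind the bolt. Its two flat ends (16 mm apart, along the unit's y) can be pinched from above, with the gripper staying upright while the knob turns between the pads
- hinge_middle (a point): middle of the middle cap's hinge line, which runs along the unit's y; the knob's centre lies 55 mm in front of it (unit -x) and 34 mm higher when the cap is shut
- cap_middle (a joint): opening angle of the middle cap, rad: 0 shut, grows as its front edge (nearest the bolt) rises and swings back; stops at 1.4. Aluminium plate 70 x 66 x 5 mm, 120 g (varies), with a weak spring: about 2 N at the knob opens it and it falls shut when let go
- head_right (a point): centre of the top of the right bolt's hexagon head (24 mm across), 79 mm above the bench and 14 mm above the 42 mm wide boss round it; the bolt stands 52 mm in front of the unit's middle line
- bolt_right (a joint): how far the right bolt has sunk, m: 0 at the start. A tight bolt stays within 1.5 mm under a tap of up to 25 N; the one loose bolt sinks 8 mm under about 3 N and stays down. Which of the three is loose cannot be seen and changes from start to start
- knob_right (a point): centre of the right cap's knob: a short black roller 20 mm in diameter and 16 mm long, its axis along the unit's y, on a 10 x 7 mm stem; when shut it is 98 mm above the bench, 32 mm above the cap's plate, and 69 mm behind the bolt. Its two flat ends (16 mm apart, along the unit's y) can be pinched from above, with the gripper staying upright while the knob turns between the pads
- hinge_right (a point): middle of the right cap's hinge line, which runs along the unit's y; the knob's centre lies 55 mm in front of it (unit -x) and 34 mm higher when the cap is shut
- cap_right (a joint): opening angle of the right cap, rad: 0 shut, grows as its front edge (nearest the bolt) rises and swings back; stops at 1.4. Aluminium plate 70 x 66 x 5 mm, 120 g (varies), with a weak spring: about 2 N at the knob opens it and it falls shut when let go
- sanding_block: cork sanding block, 70 x 45 x 30 mm, on the bench in front of the unit; origin under its centre. Leave it where it is
- spare_bolt: spare hexagon bolt standing on its head on the bench in front of the unit, 24 mm across, 49 mm tall; not one of the three; origin under its centre. Leave it where it is
- spanner: steel spanner 170 mm long lying left of the unit; origin at its middle. Leave it where it is
- turned_bowl: turned wooden bowl, 130 mm across, 50 mm tall, right of the unit; origin under its centre. Leave it where it is
- bowl_blank: round dark wood blank, 140 mm across, 50 mm tall, left of the unit; origin under its centre. Leave it where it is
- oil_bottle: white oil bottle, 54 mm across, 130 mm tall, right of the unit; origin under its centre. Leave it where it is
- gouge: turning gouge with wooden handle, 240 mm long, lying beyond the unit; origin at its middle. Leave it where it is

How it is judged:
On the way, in this order (a step that is already met when the one before it is completed fails the run):
1. the loose bolt has been found: tapped, it has sunk (value of joint any of bolt_left, bolt_middle, bolt_right above 0.0055 m), for 0.1 s.
2. the cap behind the loose bolt is being lifted by the fingers (((value of joint bolt_left above 0.0055 m and value of joint cap_left above 0.35 rad and contact force between the fingers and cap_left above 0.3 N) or (value of joint bolt_middle above 0.0055 m and value of joint cap_middle above 0.35 rad and contact force between the fingers and cap_middle above 0.3 N) or (value of joint bolt_right above 0.0055 m and value of joint cap_right above 0.35 rad and contact force between the fingers and cap_right above 0.3 N))), for 0.1 s.
At the end, for the whole second after the job is handed in: the loose bolt is down (more than 5.5 mm), the cap behind it is open more than 0.7 rad (40 degrees), still, and held by the fingers (contact over 0.3 N); the other two caps are shut (below 0.1 rad) and their bolts within 4 mm of where they were (((value of joint bolt_left above 0.0055 m and value of joint cap_left above 0.7 rad and contact force between the fingers and cap_left above 0.3 N and velocity of joint cap_left between -0.15 and 0.15 rad/s and value of joint each of cap_middle, cap_right below 0.1 rad and value of joint each of bolt_middle, bolt_right below 0.004 m) or (value of joint bolt_middle above 0.0055 m and value of joint cap_middle above 0.7 rad and contact force between the fingers and cap_middle above 0.3 N and velocity of joint cap_middle between -0.15 and 0.15 rad/s and value of joint each of cap_left, cap_right below 0.1 rad and value of joint each of bolt_left, bolt_right below 0.004 m) or (value of joint bolt_right above 0.0055 m and value of joint cap_right above 0.7 rad and contact force between the fingers and cap_right above 0.3 N and velocity of joint cap_right between -0.15 and 0.15 rad/s and value of joint each of cap_left, cap_middle below 0.1 rad and value of joint each of bolt_left, bolt_middle below 0.004 m))); the arm keeps its last pose, push and grip.
It fails at once if a cap is lifted whose bolt has not been tapped and found loose ((value of joint cap_left above 0.2 rad and value of joint bolt_left below 0.004 m) or (value of joint cap_middle above 0.2 rad and value of joint bolt_middle below 0.004 m) or (value of joint cap_right above 0.2 rad and value of joint bolt_right below 0.004 m)).
It fails at once if a bystander is pushed more than 30 mm from its place (distance of any of sanding_block, spare_bolt, spanner, turned_bowl, bowl_blank, oil_bottle, gouge from where it was at the start of the episode above 0.03 m).
It also fails if it takes over 45 s, if anything falls off the work surface, if the arm or the gripper's body presses on something with over 40 N, if the wrist force passes 120 N, or if a joint passes its speed limit or range.

ROBOT

A 7-joint arm with a two-finger parallel gripper is mounted at the origin on the work surface. World frame = base frame: x ahead of the robot, y to its left, z up, the work surface at z = 0. Lengths are in m, angles in rad, forces in N, time in s.
With the tool pointing down it reaches from about 0.4 to 0.875 m from the base axis. Payload 6.5 kg.
Tool frame: the origin (TCP) lies on the mounting face of the last link; the fingertips stand 173 mm ahead of it and the grasp point (between the pads) lies 155 mm ahead of it; z points along the fingers, x is the direction in which the jaws open and shut, and the axes are right-handed (so a half turn about z gives the same grasp; the last joint's range is limited). The gripper opens to 85 mm and grips with 20 to 120 N. Pads are 22 mm wide; open, the fingers measure 114 mm over their backs; the gripper's body (76 mm by 85 mm) begins 54 mm behind the grasp point. The pads swing forward as they close: fully open they stand 13 mm farther back than shut.
Start: joints at [1.118, 0.536, -0.004, 1.538, 0.003, 1.067, -0.071], TCP at [0.245, -0.602, 0.405] pointing down, gripper open.
Joint ranges: [-2.7, 2.7], [-0.37, 2.16], [-1.27, 1.26], [0.24, 2.4], [-1.31, 4.45], [0.19, 1.91], [-2.76, 2.76]. Speed limits (rad/s): [2.39, 2.39, 3.14, 3.14, 3.14, 3.14, 3.14].

INTERFACE

Orientations are given as [roll, pitch, yaw] about the fixed x, y, z axes, in that order (R = Rz(yaw) Ry(pitch) Rx(roll)).
In Python, from workcell import robot gives the robot as it stands. Calls block until the motion is done:
- robot.reach(position, orientation): joint-space move of the TCP to a pose.
- robot.servo_line(position, ori=None, v=0.15): straight line of the TCP; ori=None keeps the orientation; v is the mean speed in m/s.
- robot.goto_joints(angles): joint-space move.
- robot.grip(opening): finger opening in m; the grip force is fixed at half the most; returns when the fingers have stopped.
- robot.hold(seconds).
- robot.ik(position, orientation): joint angles nearest the present ones, or None.
- robot.get_image(name): name is "side" or "top"; returns the picture (480x640x3 uint8, red, green, blue); there is no depth.
- robot.camera_info(name): a dict with "fx", "fy", "cx", "cy" (pixels), "world_from_camera" (4x4, takes a point from camera to world coordinates). Camera axes: x right, y up, looking along -z (the intrinsics and any distortion apply to the point x, -y, -z); pixel columns grow to the right and rows downward; lengths in m; the calibration is good to about 2 mm. A picture is of the moment at which its call begins. camera_info takes no time and is no camera call.
A pose or a line that the arm cannot do raises robot.MotionError and nothing moves.
- robot.finish_job(): hands the job in, once; it reports no verdict.
Readings, each from a call of its own:
- robot.get_time(): time.
- robot.get_joint_pos(): joint angles.
- robot.get_qd(): joint speeds.
- robot.get_effort(): joint torques, N m.
- robot.get_tcp_pos(): TCP position.
- robot.get_orientation(): TCP orientation.
- robot.get_contact_force(): force on the tool from outside, world axes, zero at the start.
- robot.get_ft_torque(): the same for the moment, N m.
- robot.get_grip_width(): finger opening in m.
Only numpy, scipy, OpenCV 4.12 (cv2) and the standard library are available. Lean on these libraries where they do the work, as an engineer would, in place of code of your own. Each camera call takes 0.05 s, during which the arm holds its last target.

## Working session

There is one attempt and no reset: what is moved stays moved. The work goes in short steps, each a Python script; the robot and the scene stay as the last script left them, time stands still between calls to the robot, and variables do not carry over. Pictures are saved under pics/ and viewed, and the job is handed in when it is done.

```bash
mkdir -p pics; ls
python3 - <<'E'
from workcell import robot
import cv2
for n in("top","side"):
    im=robot.get_image(n); cv2.imwrite(f"pics/{n}0.png",im[:,:,::-1]); print(n,robot.camera_info(n))
print(robot.get_time(),robot.get_tcp_pos(),robot.get_orientation(),robot.get_grip_width(),robot.get_contact_force())
E
```

```text
pics
top {'fx': 566.9691511666199, 'fy': 566.9691511666199, 'cx': 320.4709578724932, 'cy': 236.95700783745806, 'world_from_camera': array([[ 0.02087636,  0.99638541, -0.08234252,  0.45154761],
       [-0.99973247,  0.02162473,  0.00820704, -0.00898513],
       [ 0.00995801,  0.08214916,  0.9965703 ,  1.54205814],
       [ 0.        ,  0.        ,  0.        ,  1.        ]])}
side {'fx': 614.1008762304057, 'fy': 614.1008762304057, 'cx': 324.5565669132233, 'cy': 239.18667636170497, 'world_from_camera': array([[-0.98162667,  0.1287418 , -0.14083546,  0.35551279],
       [-0.19074356, -0.68178712,  0.70624586,  1.03408177],
       [-0.00509644,  0.72013323,  0.69381709,  1.09785432],
       [ 0.        ,  0.        ,  0.        ,  1.        ]])}
0.1 [ 0.24512168 -0.60169131  0.40389242] [ 3.14150220e+00  1.56773646e-03 -1.18389530e+00] 0.08532433776503671 [ 0.34014379 -1.03529049 -0.3907233 ]
```

View pics/top0.png

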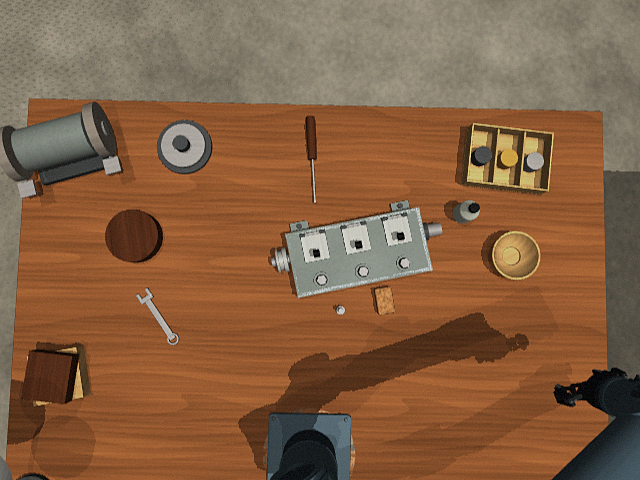

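View pics/side0.png

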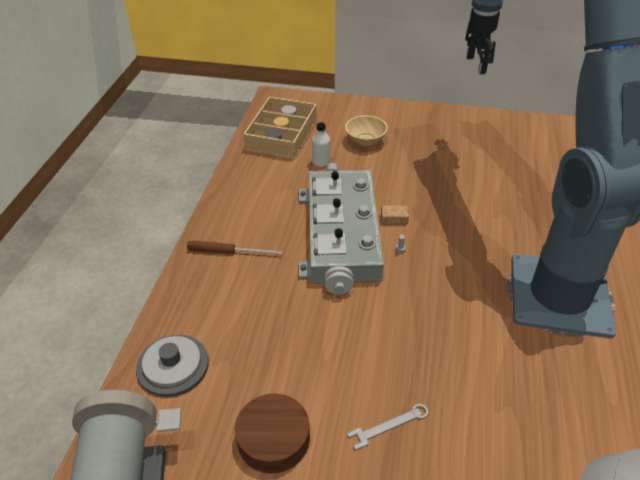

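The top view shows bolt heads near (321,280), (362,271) and (404,263), with black knobs near (317,253), (358,244) and (400,237). In the side view, the knobs are near (338,233), (337,203) and (335,175). I'll segment them and triangulate.

```bash
cat > h.py <<'E'
import numpy as np, cv2
def ray(ci,u,v):
    T=ci["world_from_camera"]; d=T[:3,:3]@np.array([(u-ci["cx"])/ci["fx"],-(v-ci["cy"])/ci["fy"],-1]); return T[:3,3],d
def plane(ci,u,v,z):
    o,d=ray(ci,u,v); return o+d*(z-o[2])/d[2]
def tri(c1,p1,c2,p2):
    o1,d1=ray(c1,*p1);o2,d2=ray(c2,*p2)
    s=np.linalg.lstsq(np.c_[d1,-d2],o2-o1,rcond=None)[0]
    a=o1+s[0]*d1;b=o2+s[1]*d2; return (a+b)/2,np.linalg.norm(a-b)
E
python3 - <<'E'
import cv2,numpy as np
from h import *
from workcell import robot
C={n:robot.camera_info(n) for n in("top","side")}
K={}
for n,(x0,y0,x1,y1) in dict(top=(290,205,430,295),side=(300,160,385,280)).items():
    im=cv2.imread(f"pics/{n}0.png"); c=im[y0:y1,x0:x1]
    m=(c.max(2)<60).astype(np.uint8)
    _,_,st,ce=cv2.connectedComponentsWithStats(m)
    for s,q in zip(st[1:],ce[1:]):
        if s[4]>12: print(n,s,q+[x0,y0], plane(C[n],*(q+[x0,y0]),.098))
    cv2.imwrite(f"pics/{n}crop.png",cv2.resize(c,None,fx=5,fy=5,interpolation=cv2.INTER_CUBIC))
E
```

```text
top [133  18   4   6  16] [424.4375 224.6875] [ 0.60822225 -0.2868448   0.098     ]
top [107  27   8   8  48] [400.1875     235.91666667] [ 0.57796342 -0.22483632  0.098     ]
top [65 36  7  8 48] [358.04166667 244.375     ] [ 0.5539362  -0.11723768  0.098     ]
top [23 45  7  7 44] [315.93181818 253.02272727] [ 0.52952221 -0.01016464  0.098     ]
top [109  53   6  10  19] [400.42105263 262.15789474] [ 0.51082206 -0.22605795  0.098     ]
side [32 11  6  9 43] [334.60465116 175.25581395] [ 0.57873041 -0.22652779  0.098     ]
side [33 39  7  9 50] [336.24 202.58] [ 0.5549257 -0.1186405  0.098    ]
side [35 69  7  9 54] [338.14814815 232.83333333] [ 0.53093536 -0.01098441  0.098     ]
```

```bash
sleep 1
```

```text
(no output)
```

View pics/topcrop.png

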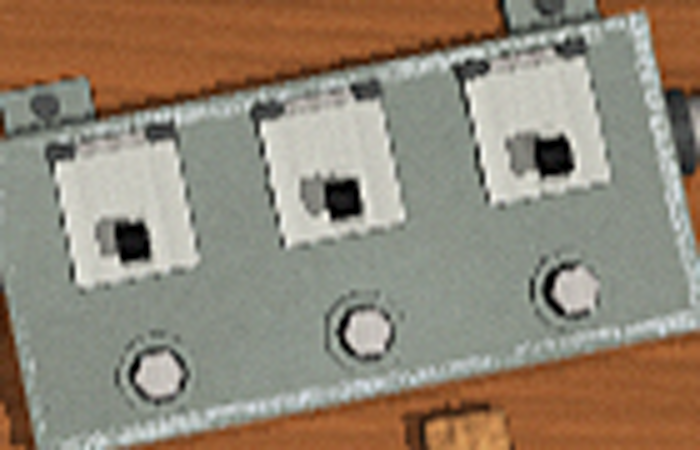

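View pics/sidecrop.png

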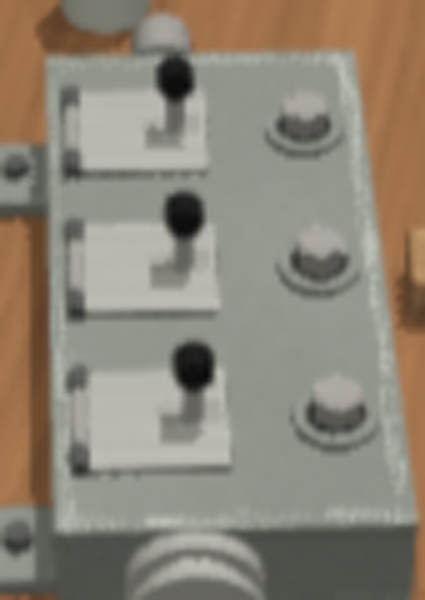

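Both views agree to about 1.5 mm. Knob spacing is 110 mm and the unit yaw is about 0.222 rad. Next I'll check the bolt positions against the measured heads, then tap from right to left with the fingers shut.

```bash
cat >> h.py <<'E'
K={'right':np.array([.5783,-.2257]),'middle':np.array([.5544,-.1179]),'left':np.array([.5302,-.0106])}
a=K['left']-K['right']; yaw=np.arctan2(-a[0],a[1]); ux=np.array([np.cos(yaw),np.sin(yaw)]); uy=np.array([-ux[1],ux[0]])
B={k:v-.069*ux for k,v in K.items()}
ORI=[np.pi,0,yaw-np.pi/2]
E
python3 - <<'E'
from h import *
from workcell import robot
C=robot.camera_info("top")
print(yaw,B)
for k,p in dict(left=(290+159/5,205+374/5),middle=(363.4,271.4),right=(290+573/5,205+290/5)).items(): print(k,plane(C,*p,.079))
for k in B: 
    for z in(.35,.245): print(k,robot.ik([*B[k],z],ORI))
    print(robot.ik([*K[k],.253],ORI))
E
```

```text
0.21999761986201488 {'right': array([ 0.51096304, -0.24075768]), 'middle': array([ 0.48706304, -0.13295768]), 'left': array([ 0.46286304, -0.02565768])}
left [ 0.46190627 -0.02676294  0.079     ]
middle [ 0.48574602 -0.13356232  0.079     ]
right [ 0.50965676 -0.23974348  0.079     ]
right [ 0.4356998   0.46101126 -0.09766297  1.8121829   0.05672961  0.87109213
 -1.03917748]
right [ 0.41712309  0.61614865 -0.07456855  1.86715288  0.07020542  0.66079773
 -1.05003113]
[ 0.35525656  0.67761597 -0.07805436  1.71342344  0.07152437  0.75331942
 -1.10861358]
middle [ 0.35727417  0.37538535 -0.22008197  1.95666802  0.10960889  0.82079601
 -1.27359731]
middle [ 0.30200293  0.54597792 -0.15622585  2.0166752   0.14588591  0.58928569
 -1.30414824]
[ 0.26074726  0.61121509 -0.17285823  1.85499956  0.15599623  0.68840301
 -1.35294291]
left [ 0.24794518  0.32143753 -0.34115957  2.04950967  0.1488293   0.79357678
 -1.5325391 ]
left [ 0.1275454   0.50019359 -0.20575549  2.11589044  0.19094723  0.54250361
 -1.56844587]
[ 0.0883024   0.56626603 -0.19597116  1.94828699  0.17508566  0.64313066
 -1.5691096 ]
```

The measured heads match the predicted bolts to 1.6 mm, so I'll tap the right one first.

```bash
cat >> h.py <<'E'
def tap(robot,k):
    xy=B[k]
    p=robot.get_tcp_pos()
    robot.servo_line([*xy,.173+.088],ORI,v=.12)
    robot.hold(.25); f0=robot.get_contact_force()[2]; log=[]
    z=.173+.088
    while z>.173+.0665:
        z-=.0015; robot.servo_line([*xy,z],ORI,v=.03)
        f=robot.get_contact_force()[2]-f0; t=robot.get_tcp_pos()[2]-.173
        log.append((round((z-.173)*1e3,1),round(t*1e3,1),round(f,1)))
        if f>11: break
    print(k,robot.get_time(),f0,log)
    robot.servo_line([*xy,.173+.115],ORI,v=.15)
    return t
E
python3 - <<'E'
from h import *
from workcell import robot
robot.grip(0.0)
print(robot.get_time(),robot.get_grip_width())
robot.reach([*B['right'],.31],ORI); print(robot.get_time(),robot.get_tcp_pos())
tap(robot,'right')
print(robot.get_time())
E
```

```text
0.8667 -4.1465388555830194e-05
2.5417 [ 0.51062642 -0.24216034  0.31022543]
right 5.1 0.16665529547287974 [(86.5, np.float64(86.5), np.float64(-0.4)), (85.0, np.float64(84.9), np.float64(0.3)), (83.5, np.float64(83.4), np.float64(-0.1)), (82.0, np.float64(81.9), np.float64(-0.2)), (80.5, np.float64(80.4), np.float64(-0.1)), (79.0, np.float64(79.3), np.float64(4.5)), (77.5, np.float64(79.1), np.float64(17.8))]
5.5
```

The right bolt is tight: it stayed at 79 mm under 18 N. Next is the middle.

Run:
```python
from h import *
from workcell import robot
for k in('middle','left'):
    robot.servo_line([*B[k],.288],ORI,v=.15)
    if tap(robot,k)<.075: print('LOOSE',k); break
print(robot.get_time())
im=robot.get_image("side"); cv2.imwrite("pics/side1.png",cv2.resize(im[150:300,280:420,::-1],None,fx=4,fy=4))
```

```text
middle 10.0083 0.1561557878060401 [(86.5, np.float64(86.6), np.float64(0.6)), (85.0, np.float64(84.9), np.float64(-0.2)), (83.5, np.float64(83.4), np.float64(-0.3)), (82.0, np.float64(81.9), np.float64(0.7)), (80.5, np.float64(80.4), np.float64(0.8)), (79.0, np.float64(78.9), np.float64(-0.8)), (77.5, np.float64(77.4), np.float64(-0.4)), (76.0, np.float64(75.9), np.float64(-0.7)), (74.5, np.float64(74.4), np.float64(-0.1)), (73.0, np.float64(72.9), np.float64(0.5)), (71.5, np.float64(71.5), np.float64(1.1)), (70.0, np.float64(71.3), np.float64(18.5))]
LOOSE middle
10.4583
```

```bash
sleep 2
```

```text
(no output)
```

View pics/side1.png

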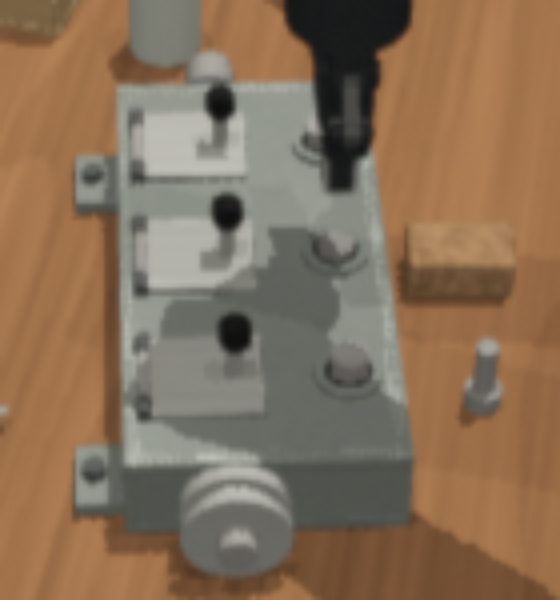

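The middle bolt is the loose one. It sank to 71.3 mm and bottomed out at 18 N, well above the 65 mm boss, and the picture shows its head near (335,245) in the crop sitting lower than the left head. Now I'll grasp the middle knob.

Run:
```python
from h import *
from workcell import robot
k=K['middle']
robot.servo_line([*B['middle'],.31],ORI,v=.15)
robot.grip(.05)
robot.servo_line([*k,.31],ORI,v=.12)
robot.hold(.1);f0=robot.get_contact_force()
robot.servo_line([*k,.275],ORI,v=.06); print(robot.get_contact_force()-f0)
robot.servo_line([*k,.253],ORI,v=.05); print(robot.get_contact_force()-f0)
robot.grip(0.0)
print(robot.get_grip_width(),robot.get_contact_force()-f0,robot.get_time(),robot.get_tcp_pos())
im=robot.get_image("side"); cv2.imwrite("pics/side2.png",cv2.resize(im[110:300,270:430,::-1],None,fx=3,fy=3))
```

```text
[ 1.27442513  0.74566552 -0.23615873]
[0.04130601 0.60150956 0.89088055]
0.01485029755496496 [-2.41190471  6.09329448  4.79818334] 13.8917 [ 0.55427616 -0.11626295  0.25349068]
```

```bash
sleep 2
```

```text
(no output)
```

View pics/side2.png

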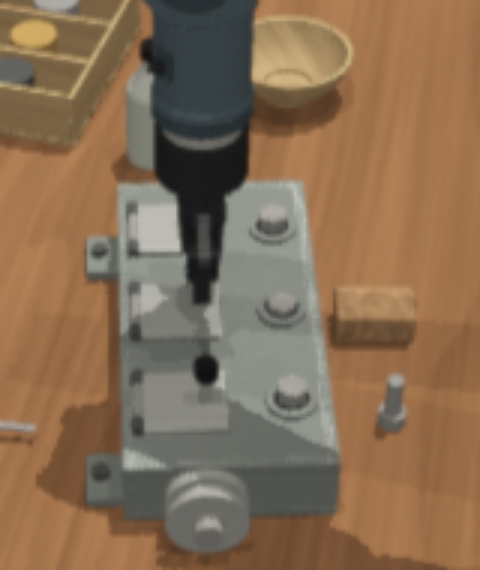

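The fingers hold the middle knob at 14.9 mm width, hiding it near (203,290), and the other caps are shut. Next I'll swing it along its arc.

Run:
```python
from h import *
from workcell import robot
k=np.array(robot.get_tcp_pos())[:2].copy(); z0=.253
for i,th in enumerate(np.linspace(.1,1.0,10)):
    c,s=np.cos(th),np.sin(th)
    dx=55e-3*(1-c)+34e-3*s; dz=55e-3*s+34e-3*(c-1)
    robot.servo_line([*(k+ux*dx),z0+dz],ORI,v=.05)
    f=robot.get_contact_force(); print(round(th,2),np.round(f,1),round(robot.get_grip_width(),4))
    if np.linalg.norm(f)>35: print("stop");break
robot.hold(.5)
print(robot.get_time(),robot.get_tcp_pos(),robot.get_contact_force())
for n in("side","top"):
    im=robot.get_image(n); im=im[110:300,270:430] if n=="side" else im[190:310,270:450]
    cv2.imwrite(f"pics/{n}3.png",cv2.resize(im[:,:,::-1],None,fx=3,fy=3))
```

```text
0.1 [-1.6  0.9 -3.5] 0.0147
0.2 [-4.   1.9 -5.2] 0.0149
0.3 [-5.1  1.8 -6. ] 0.0152
0.4 [-7.1  2.2 -4.5] 0.0147
0.5 [-5.8  2.3 -4.6] 0.0148
0.6 [-5.2  2.8 -5. ] 0.0149
0.7 [-5.5  2.5 -4.9] 0.0148
0.8 [-7.3  1.6 -4.7] 0.0147
0.9 [-6.   1.7 -2.8] 0.015
1.0 [-6.7  2.4 -3.1] 0.0148
17.275 [ 0.60665208 -0.10424767  0.28406496] [-6.77969457  1.84227358 -2.43618587]
```

```bash
sleep 6
```

```text
(no output)
```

View pics/side3.png

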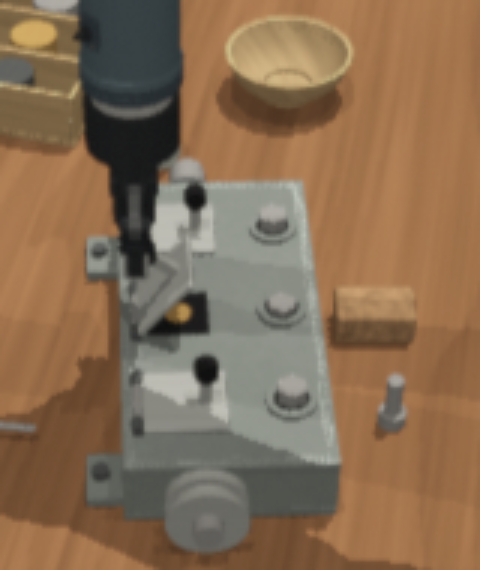

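View pics/top3.png

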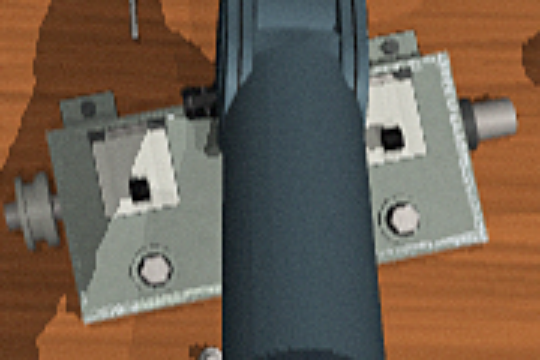

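The middle cap is open about 55° with the bearing showing at (180,313) in the side crop. The knob is still in the fingers at about (138,255), and both other caps are shut. I'll check it is steady, then hand in.

Run:
```python
from workcell import robot
import numpy as np
robot.hold(.5); print(robot.get_grip_width(),np.abs(robot.get_qd()).max(),robot.get_contact_force(),robot.get_tcp_pos(),robot.get_time())
print(robot.finish_job())
```

```text
0.014827676493172395 0.0014697101014736003 [-5.99723693  1.31250699 -3.69562692] [ 0.60664064 -0.10423123  0.2839924 ] 17.875
the job is handed in; nothing more can be done
None
```

The middle bolt was the loose one. I lifted the middle cap by its knob, and the gripper was still holding it when I handed the job in at about 17.9 s.

- **Taps:** The right bolt stayed at 79 mm under about 18 N, so it is tight. The middle bolt sank to 71.3 mm and stopped there at about 18 N. I did not tap the left bolt, since only one is loose.
- **Cap:** I swung the middle cap along its hinge arc to about 1.0 rad (57°). That angle comes from the commanded arc; I had no direct reading of it. The last side picture shows the cap open with the bearing visible underneath.
- **Last checks:** The grip width was steady at 14.8 mm on the 16 mm knob, just under nominal. The arm was still, with about 7 N on the tool. The pictures show the other two caps shut, and the sanding block, spare bolt and turned bowl where they were. The last crops did not cover all the other bench items, but the arm stayed clear of them.
- **Disagreements:** The roughly 3 N the middle bolt should need to sink did not show in the force readings, which stayed near 1 N until it bottomed. When the fingers closed, they pulled about 1.6 mm sideways onto the knob, which is within the error of my position measurements.

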